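# Change over the spectrometer's gas supply

## Task

The gas bottle now feeding the spectrometer is running low: change the supply manifold over to the other bottle without the gas ever being cut off. With a fingertip, and without gripping it, push the lever of the shut inlet valve all the way round to fully open (in line with its pipe), and only then push the lever of the inlet valve that was in use all the way round to fully shut (square across its pipe). Leave the small outlet valve behind the regulator open, and leave the glassware, bottles, spanner and nut where they are.

Things in the scene. Friction and masses are not known exactly. Their poses are not given: they have to be found in the camera images.
- manifold: Gas supply manifold bolted to the bench: aluminium plate 430 x 450 x 10 mm with two parallel inlet pipes, each with a ball valve and a brass non-return valve, which join at the back in a header with two round gauges and a regulator knob (top 126 mm above the bench). Fixed. Origin on the bench midway between the two valves' stems; x along the inlet pipes towards the header, y to the left, z up. The plate runs from x = -165 to +265 mm, y = -185 to +265 mm.
- valve_a: Quarter-turn ball valve in one of the manifold's two inlet lines, 92 mm long over its end nuts, steel; fixed. Both valves are identical and stand 220 mm apart, centre to centre. Origin on the bench, straight below the valve's stem. z up; x along the pipe in the direction of the flow (inlet at -x, manifold's gauges at +x); y to the left seen from the inlet. Pipe axis 52 mm above the bench; nothing below the sleeve stands higher than 70 mm.
- lever_a (a joint): Angle of the lever of valve_a, about the upright stem, counter-clockwise from above. 0 = fully shut: lever square across the pipe, pointing along +y of valve_a, against its stop. 1.571 = fully open: lever in line with the pipe, pointing along -x of valve_a (to the inlet), against its stop. Reads near 1.57 on the valve in use and near 0 on the shut one. Stiff seat: friction 0.3 N m (about 4 N at the sleeve), no spring, it stays where it is left.
- stem_a (a point): Point on the stem's axis of valve_a at the height of the sleeve's middle, 99 mm above the bench; axes as valve_a.
- lever_a_sleeve (a point): Centre of the black sleeve of lever_a measured 85 mm from the stem's axis, 99 mm above the bench. x points outwards along the lever, y to its left, z up; it turns with the lever. The sleeve is 18 mm wide, 13 mm thick (underside 92.5, top 105.5 mm above the bench) and reaches from 40 to 110 mm from the axis; it is clear of everything by 20 mm or more below and 55 mm or more beside it all round its swing, and open above.
- valve_b: Quarter-turn ball valve in one of the manifold's two inlet lines, 92 mm long over its end nuts, steel; fixed. Both valves are identical and stand 220 mm apart, centre to centre. Origin on the bench, straight below the valve's stem. z up; x along the pipe in the direction of the flow (inlet at -x, manifold's gauges at +x); y to the left seen from the inlet. Pipe axis 52 mm above the bench; nothing below the sleeve stands higher than 70 mm.
- lever_b (a joint): Angle of the lever of valve_b, about the upright stem, counter-clockwise from above. 0 = fully shut: lever square across the pipe, pointing along +y of valve_b, against its stop. 1.571 = fully open: lever in line with the pipe, pointing along -x of valve_b (to the inlet), against its stop. Reads near 1.57 on the valve in use and near 0 on the shut one. Stiff seat: friction 0.3 N m (about 4 N at the sleeve), no spring, it stays where it is left.
- stem_b (a point): Point on the stem's axis of valve_b at the height of the sleeve's middle, 99 mm above the bench; axes as valve_b.
- lever_b_sleeve (a point): Centre of the black sleeve of lever_b measured 85 mm from the stem's axis, 99 mm above the bench. x points outwards along the lever, y to its left, z up; it turns with the lever. The sleeve is 18 mm wide, 13 mm thick (underside 92.5, top 105.5 mm above the bench) and reaches from 40 to 110 mm from the axis; it is clear of everything by 20 mm or more below and 55 mm or more beside it all round its swing, and open above.
- outlet_lever (a joint): Small lever (60 mm, 87 mm above the bench) of the manifold's outlet valve, behind the regulator, pivoted at x = 203, y = 0 mm of the manifold. 0 = open, in line with the outlet pipe, pointing away from the regulator; it stays so. 1.571 = shut.
- flask_large_mid (a point): Stoppered volumetric flask of glass, 82 mm wide, 215 mm tall, loose, standing left of the manifold. The point is its centre.
- flask_small_mid (a point): Stoppered volumetric flask of glass, 62 mm wide, 170 mm tall, loose, standing left of the manifold. The point is its centre.
- beaker_mid (a point): Glass beaker 68 mm wide, 90 mm tall, loose, standing right of the manifold. The point is its centre.
- reagent_bottle_mid (a point): Beige plastic bottle 72 mm wide, 165 mm tall, loose, standing right of the manifold. The point is its centre.
- leak_spray_mid (a point): Clear spray bottle of leak-test fluid, 54 mm wide, 142 mm tall, loose, standing right of the manifold. The point is its centre.
- cap_nut_mid (a point): Brass cap nut 26 mm wide, 25 mm tall, loose, standing on the plate between the inlet pipes. The point is its centre.
- spanner_grip (a point): Handle of a steel open-ended spanner, 140 mm long, loose, lying on the plate between the inlet pipes.

How it is judged:
On the way, in this order (a step that is already met when the one before it is completed fails the run):
1. the inlet valve that was shut is fully open while the one in use is still open (value of joint lever_b above 1.48 rad and value of joint lever_a above 1.2 rad), for 0.2 s.
2. the inlet valve that was in use is fully shut and the other one still fully open (value of joint lever_a below 0.09 rad and value of joint lever_b above 1.48 rad), for 0.2 s.
At the end, for the whole second after the job is handed in: The inlet valve that was shut at the start is fully open (lever within 0.09 rad, 5 degrees, of its open stop), the one that was open is fully shut (within 0.09 rad of its shut stop), both levers at rest, and the outlet valve is still open (within 0.12 rad) (all of step 2 and value of joint outlet_lever below 0.12 rad and velocity of joint lever_a between -0.05 and 0.05 rad/s and velocity of joint lever_b between -0.05 and 0.05 rad/s); the robot touches nothing.
It fails at once if both inlet valves shut, or nearly so, at once (gas cut off) (value of joint each of lever_a, lever_b below 0.35 rad).
It fails at once if a lever gripped: fingers pressing on both of its sides at once (over 2 N each) (contact force between each of lever_a_c0, lever_a_c1 and the fingers above 2 N or contact force between each of lever_b_c0, lever_b_c1 and the fingers above 2 N).
It fails at once if the outlet valve turned by more than 0.2 rad (value of joint outlet_lever above 0.2 rad).
It fails at once if glassware, a bottle, the nut or the spanner moved by more than 25 mm, lifted or knocked over (distance of any of flask_large_mid, flask_small_mid, beaker_mid, reagent_bottle_mid, leak_spray_mid, cap_nut_mid, spanner_grip from where it was at the start of the episode above 0.025 m).
It also fails if it takes over 58 s, if anything falls off the work surface, if the arm or the gripper's body presses on something with over 40 N, if the wrist force passes 120 N, or if a joint passes its speed limit or range.

## Robot

A 6-joint arm with a two-finger parallel gripper is mounted at the origin on the work surface. World frame = base frame: x ahead of the robot, y to its left, z up, the work surface at z = 0. Lengths are in m, angles in rad, forces in N, time in s.
With the tool pointing down it reaches from about 0.275 to 0.85 m from the base axis. Payload 19 kg.
Tool frame: the origin (TCP) lies at the very end of the fingers, on their centre line; the grasp point (between the pads) lies 19 mm behind it; y points along the fingers, x is the direction in which the jaws open and shut, and the axes are right-handed (so a half turn about y gives the same grasp; the last joint's range is limited). The gripper opens to 85 mm and grips with 20 to 120 N. Pads are 22 mm wide; open, the fingers measure 114 mm over their backs; the gripper's body (76 mm by 85 mm) begins 54 mm behind the grasp point. The pads swing forward as they close: fully open they stand 13 mm farther back than shut.
Start: joints at [-1.284, 0.15, 1.437, -0, 1.554, -0.134], TCP at [0.235, -0.525, 0.231] pointing down, gripper open.
Joint ranges: [-2.8, 2.8], [-0.68, 2.1], [0.12, 2.68], [-1.39, 4.53], [0.16, 2.79], [-2.81, 2.81]. Speed limits (rad/s): [1.89, 1.89, 2.22, 3.01, 3.01, 3.01].

## Interface

Orientations are given as a unit quaternion [x, y, z, w].
In Python, from rig import observe, capture, camera_info, finish_job gives the robot as it stands.
- The arm moves only by the tool servo_tool, never from a script. Its argument "commands" is text: rows parted by semicolons, each of 7 numbers parted by spaces: the opening in per cent of the stroke, from 0 (shut) to 100 (fully open), then the shift along the world's x, y, z as a fraction of full scale, then the turn, a rotation vector about the world's x, y, z as a fraction of full scale. A call has 1 to 5 rows; each row shifts and turns the commanded pose from where the row before left it; what a row does not reach is not made up. Full scale, the value 1, is 0.25 m for a shift and 6 degrees for a turn. A row lasts 1/8 s, in which the tool goes at most 62.5 mm and 10.7 degrees, less where a joint would pass 70% of its speed; a pose out of reach is approached as far as the arm can. A call with a number of a shift or a turn outside -1 to 1 is refused whole. A call with a gripper value outside its range is refused whole. The fingers move at their own pace and stop on an object; "squeeze" is the grip in N (left out, the last holds). Time passes only in rows, so rows that do not move let the fingers close. It gives the time, the measured TCP pose, the force and the opening at its end, in the units of the state.
- observe(): the state, without advancing time (a new reading comes with each control period).
- capture(name): name is "scene" or "top" or "wrist"; returns the picture (384x512x3 uint8, red, green, blue); there is no depth.
- camera_info(name): a dict with "fx", "fy", "cx", "cy" (pixels), "world_from_camera" (4x4, takes a point from camera to world coordinates). Camera axes: x right, y down, z forward; pixel columns grow to the right and rows downward; lengths in m; the calibration is good to about 2 mm. A picture is of the moment at which its call begins: read the wrist's pose just before it. camera_info takes no time and is no camera call; for the wrist camera it gives the pose at the moment of the call.
- finish_job(): hands the job in, once; it reports no verdict.
The state is a dict: "time": time; "joint_pos": joint angles; "dq": joint speeds; "tau": joint torques, N m; "tcp_pos": TCP position; "ee_rot": TCP orientation; "ft_force": force on the tool from outside, world axes, zero at the start; "ft_torque": the same for the moment, N m; "gripper_width": opening from 0.0 (shut) to 1.0 (fully open).
Only numpy, scipy, OpenCV 4.12 (cv2) and the standard library are available. Lean on these libraries where they do the work, as an engineer would, in place of code of your own. Each camera call takes 0.05 s, during which the arm holds its last target.

## Working session

There is one attempt and no reset: what is moved stays moved. The work goes in short steps, Python scripts to look and compute and a tool call to move; the robot and the scene stay as the last step left them, time stands still between calls to the robot, and variables do not carry over. Pictures are saved under pics/ and viewed, and the job is handed in when it is done.

Besides the shell and the picture viewer there is one more tool, called as a command line: name --argument value ..., lists and objects as JSON in quotes. servo_tool: Moves the arm, as the interface text tells. Shift numbers are shares of 0.25 m and turn numbers shares of 6 degrees, none past 1 either way. Its arguments: {"type":"object","properties":{"commands":{"type":"string"},"squeeze":{"type":"number"}},"required":["commands"]}

```bash
ls; mkdir -p pics; python3 - <<'E'
from rig import *
import cv2,json
s=observe();print(s)
for n in("scene","top"):
    im=capture(n);cv2.imwrite(f"pics/{n}0.png",im[:,:,::-1]);print(n,camera_info(n))
print(camera_info("wrist"))
E
```

```text
pics
{'time': 0.0, 'joint_pos': array([-1.28398366e+00,  1.50940460e-01,  1.43802739e+00, -5.73834051e-06,
        1.55381965e+00, -1.33987530e-01]), 'dq': array([ 1.81840399e-04, -1.62096217e-03,  1.78644893e-03,  6.19495268e-04,
        1.41323289e-03, -4.68718217e-05]), 'tau': array([-1.68794286e-03, -7.13052607e+01, -5.70868242e+01, -3.12901821e-04,
        8.97389604e-03, -1.71490888e-05]), 'tcp_pos': array([ 0.23479594, -0.52459629,  0.23070322]), 'ee_rot': array([-0.59312573,  0.38486999, -0.38422605,  0.59367272]), 'ft_force': array([-0.51192694,  1.0356988 ,  0.16003753]), 'ft_torque': array([ 0.01341213, -0.02956407,  0.02957806]), 'gripper_width': 0.999016322332299}
scene {'fx': 468.2245434209682, 'fy': 468.2245434209682, 'cx': 255.88153756090628, 'cy': 194.19108030270507, 'world_from_camera': array([[-0.79601591,  0.50943673, -0.32685301,  1.0017794 ],
       [ 0.60523432,  0.66361558, -0.43966552,  0.56950578],
       [-0.00707702, -0.54780341, -0.83657716,  1.17689808],
       [ 0.        ,  0.        ,  0.        ,  1.        ]])}
top {'fx': 402.02767909849797, 'fy': 402.02767909849797, 'cx': 248.2090498003152, 'cy': 186.8689997458276, 'world_from_camera': array([[ 0.02824147, -0.98432848,  0.17406856,  0.36964832],
       [-0.99940645, -0.02436789,  0.02435079, -0.01192393],
       [-0.01972749, -0.17465294, -0.98443241,  1.3543017 ],
       [ 0.        ,  0.        ,  0.        ,  1.        ]])}
{'fx': 345.44302871387384, 'fy': 345.44302871387384, 'cx': 253.9833190052206, 'cy': 188.8117915651809, 'world_from_camera': array([[ 4.08751100e-01, -8.79646005e-01, -2.43198364e-01,
         2.98022784e-01],
       [-9.12645546e-01, -3.94205560e-01, -1.08074432e-01,
        -4.96748574e-01],
       [-8.02905000e-04,  2.66129447e-01, -9.63936965e-01,
         3.74714616e-01],
       [ 0.00000000e+00,  0.00000000e+00,  0.00000000e+00,
         1.00000000e+00]])}
```

View pics/top0.png

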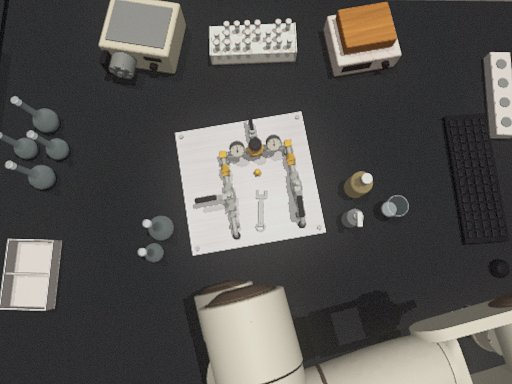

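View pics/scene0.png

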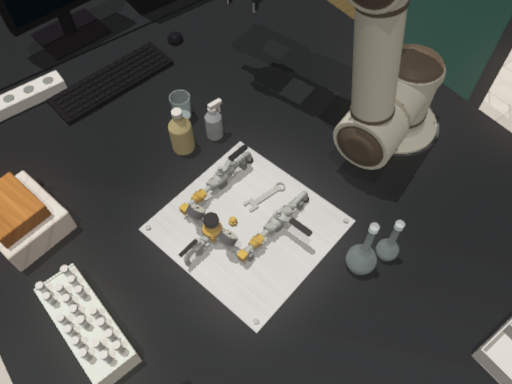

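```bash
python3 - <<'E'
import cv2
im=cv2.imread("pics/top0.png");cv2.imwrite("pics/top0c.png",cv2.resize(im[120:320,120:380],None,fx=3,fy=3,interpolation=cv2.INTER_CUBIC))
E
```

```text
(no output)
```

View pics/top0c.png

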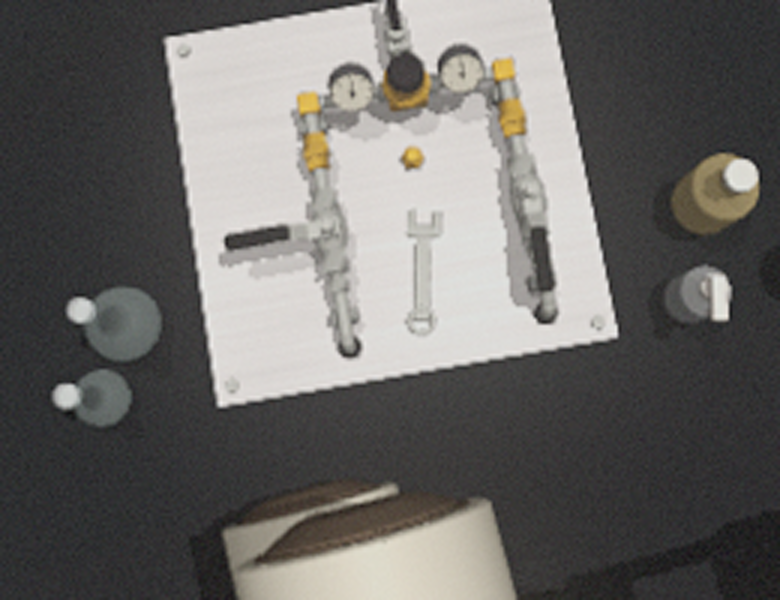

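The left valve (shut, lever pointing left, crop ~(228–290, 237)) is b. The right one (open, lever in line, crop ~(541, 230–290)) is a. I'll fit the plate pose from its corners.

```bash
cat > h.py <<'E'
import numpy as np, cv2
from rig import *
def ray(n,u,v,z,ci=None):
    c=ci or camera_info(n);T=np.array(c["world_from_camera"])
    d=T[:3,:3]@np.array([(u-c["cx"])/c["fx"],(v-c["cy"])/c["fy"],1]);o=T[:3,3]
    return o+d*(z-o[2])/d[2]
def proj(n,p,ci=None):
    c=ci or camera_info(n);T=np.array(c["world_from_camera"])
    q=T[:3,:3].T@(np.array(p)-T[:3,3]);return c["fx"]*q[0]/q[2]+c["cx"],c["fy"]*q[1]/q[2]+c["cy"]
E
python3 - <<'E'
from h import *
im=cv2.imread("pics/top0.png")
g=cv2.cvtColor(im,cv2.COLOR_BGR2GRAY)
m=(g>120).astype(np.uint8);m=cv2.morphologyEx(m,cv2.MORPH_CLOSE,np.ones((25,25)))
n,l,st,_=cv2.connectedComponentsWithStats(m);k=l[180,200];mm=(l==k).astype(np.uint8)
c=max(cv2.findContours(mm,0,2)[0],key=cv2.contourArea);h=cv2.convexHull(c)
print(st[k],cv2.minAreaRect(c)); 
ap=cv2.approxPolyDP(h,6,True)[:,0];print(ap.tolist())
P=np.array([[265,265],[265,-185],[-165,-185],[-165,265]])/1000.
px=np.array([[175.2,132],[303.3,113],[326,232.7],[193,255.7]])
W=np.array([ray("top",u,v,.01)[:2] for u,v in px]);print(W)
a=P-P.mean(0);b=W-W.mean(0)
th=np.arctan2((a[:,0]*b[:,1]-a[:,1]*b[:,0]).sum(),(a*b).sum())
R=np.array([[np.cos(th),-np.sin(th)],[np.sin(th),np.cos(th)]]);t=W.mean(0)-R@P.mean(0)
print(np.degrees(th),t,W-(P@R.T+t))
for nm,u,v in [("bl_tip",120+228/3,120+239/3),("b_in",120+290/3,120+234/3),("a_in",120+540/3,120+229/3),("a_tip",120+545/3,120+290/3)]:
    w=ray("top",u,v,.1055)[:2];print(nm,w,R.T@(w-t))
E
```

```text
[  175   111   234   145 18411] ((290.6594543457031, 175.4298095703125), (124.6952896118164, 221.65234375), 80.27242279052734)
[[408, 204], [399, 216], [193, 255], [175, 132], [300, 111]]
[[ 0.7956634   0.28189509]
 [ 0.87468812 -0.16411598]
 [ 0.45941437 -0.24101738]
 [ 0.37185921  0.1972691 ]]
10.776741611201608 [ 0.58376742 -0.03013595] [[ 0.0011201   0.0021544 ]
 [-0.00399733 -0.00179321]
 [ 0.00314512  0.00170789]
 [-0.00026789 -0.00206908]]
bl_tip [0.54552625 0.18203321] [0.00210522 0.21557761]
b_in [0.55246945 0.11714844] [-0.00320636  0.15053894]
a_in [ 0.5643667  -0.14419068] [-0.04038479 -0.10841557]
a_tip [ 0.50060624 -0.1497246 ] [-0.10405548 -0.1019298 ]
```

```bash
python3 - <<'E'
from h import *
from scipy.spatial.transform import Rotation as Ro
s=observe();print(Ro.from_quat(s["ee_rot"]).as_matrix().round(3))
th=np.radians(10.8);R=np.array([[np.cos(th),-np.sin(th)],[np.sin(th),np.cos(th)]]);t=np.array([.5838,-.0301])
for nm,u,v,z in [("largeflask",125,322,.05),("lstop",81,310,.205),("smallflask",104,398,.04),("sstop",66,396,.16),("reag",705,205,.08),("spray",695,295,.06),("nut",412,157,.03),("stemb",330,225,.08),("stema",530,188,.08)]:
    w=ray("top",120+u/3,120+v/3,z)[:2];print(nm,w.round(3),(R.T@(w-t)).round(3))
for nm,y in(("b",.11),("a",-.11)): print(nm, R@[0,y]+t)
E
```

```text
[[ 0.408 -0.     0.913]
 [-0.913  0.001  0.408]
 [-0.001 -1.     0.   ]]
largeflask [0.46  0.298] [-0.06   0.345]
lstop [0.459 0.304] [-0.06   0.352]
smallflask [0.378 0.318] [-0.137  0.38 ]
sstop [0.378 0.325] [-0.135  0.388]
reag [ 0.599 -0.322] [-0.04 -0.29]
spray [ 0.504 -0.315] [-0.132 -0.265]
nut [ 0.654 -0.008] [0.073 0.008]
stemb [0.567 0.077] [0.004 0.109]
stema [ 0.613 -0.136] [ 0.008 -0.109]
b [0.56318806 0.0779516 ]
a [ 0.60441194 -0.1381516 ]
```

servo_tool --commands "0 0.08 0.16 0.1 0 0 0; 0 0.08 0.16 0.1 0 0 0; 0 0.08 0.16 0.1 0 0 0; 0 0.08 0.16 0.1 0 0 0; 0 0.08 0.16 0.1 0 0 0" --squeeze 30

```text
time: 0.72
tcp_pos: [0.3352, -0.3234, 0.3569]
ee_rot: [-0.593, 0.385, -0.385, 0.593]
ft_force: [1.0, -0.1, 0.8]
gripper_width: 0.0
```

servo_tool --commands "0 0.1 0.2 0.04 0 0 0; 0 0.1 0.2 0.04 0 0 0; 0 0.1 0.2 0.04 0 0 0; 0 0.1 0.2 0.04 0 0 0; 0 0.1 0.2 0.04 0 0 0"

```text
time: 1.35
tcp_pos: [0.4603, -0.073, 0.4065]
ee_rot: [-0.593, 0.385, -0.385, 0.593]
ft_force: [0.4, -0.7, 1.2]
gripper_width: 0.005
```

```bash
python3 - <<'E'
from h import *
import pickle
s=observe();print(s["tcp_pos"],s["time"],abs(s["dq"]).max())
ci=camera_info("wrist");im=capture("wrist");cv2.imwrite("pics/w1.png",cv2.resize(im[:,:,::-1],(768,576),interpolation=cv2.INTER_CUBIC));pickle.dump(ci,open("w1.pkl","wb"))
E
```

```text
[ 0.46027389 -0.07298615  0.40652559] 1.35 0.9827191818916742
```

View pics/w1.png

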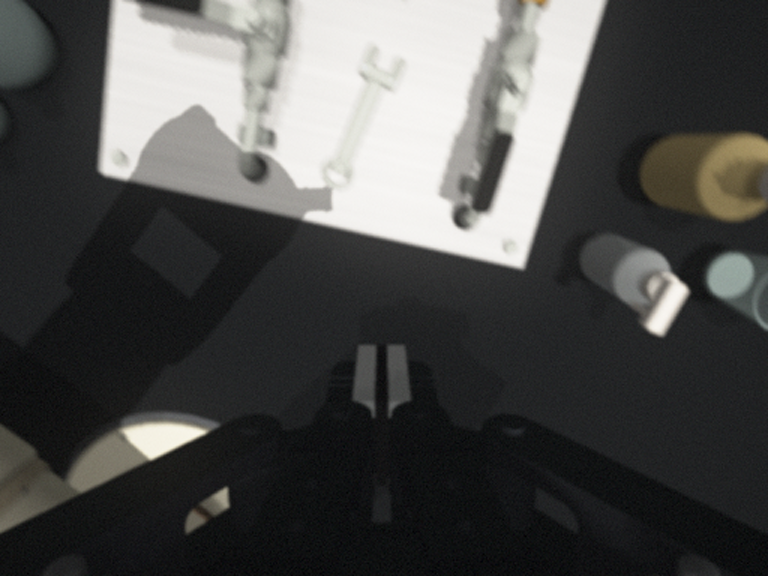

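servo_tool --commands "0 0.12 0.04 0 0 0 -0.5; 0 0.12 0.04 0 0 0 -0.8; 0 0.1 0.04 0 0 0 -0.8; 0 0 0 0 0 0 0; 0 0 0 0 0 0 0"

```text
time: 2.02
tcp_pos: [0.5445, -0.045, 0.4061]
ee_rot: [0.548, -0.447, 0.447, -0.548]
ft_force: [-0.2, 0.5, 0.6]
gripper_width: 0.003
```

```bash
python3 - <<'E'
from h import *
import pickle
s=observe();print(s["tcp_pos"],s["ee_rot"],s["time"],abs(s["dq"]).max())
ci=camera_info("wrist");im=capture("wrist");cv2.imwrite("pics/w2.png",cv2.resize(im[:,:,::-1],(768,576),interpolation=cv2.INTER_CUBIC));pickle.dump(ci,open("w2.pkl","wb"))
E
```

```text
[ 0.54449528 -0.04495981  0.40612696] [ 0.54798581 -0.44716505  0.44683596 -0.54780708] 2.025 0.016100404882914088
```

View pics/w2.png

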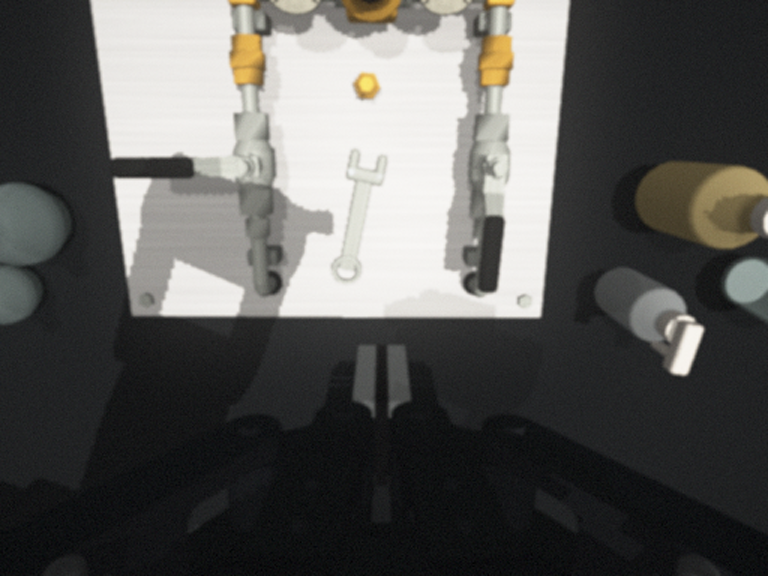

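The view is now square with the plate. Sleeve b runs from (112,167) to (193,167), and sleeve a from (493,217) to (488,290). The front plate corners are at (133,316) and (541,317).

```bash
python3 - <<'E'
from h import *
import pickle
ci=pickle.load(open("w2.pkl","rb"))
r=lambda u,v,z: ray("wrist",u/1.5,v/1.5,z,ci)[:2]
BL,BR=r(133,316,.01),r(541,317,.01);d=BL-BR;th=np.arctan2(-d[0],d[1])
print(BL,BR,np.hypot(*d),np.degrees(th))
R=np.array([[np.cos(th),-np.sin(th)],[np.sin(th),np.cos(th)]])
t=(BL+BR)/2-R@[-.165,.04];print("origin",t)
bt,bi,ai,at=[r(*p,.1055) for p in((112,167),(193,167),(493,217),(488,290))]
print(bt,bi,ai,at)
for p in(bt,bi,ai,at):print((R.T@(p-t)).round(4))
for y in(.11,-.11): print(R@[0,y]+t)
def f(lbl,y,r_,q,sd):
    q=np.radians(q);m=np.array([0,y])+r_*np.array([-np.sin(q),np.cos(q)])+sd*np.array([np.cos(q),np.sin(q)]);print(lbl,round(np.degrees(q)),m.round(3),(R@m+t).round(4))
for q in range(0,91,15):f("b",.11,.08,q,.022)
for q in range(90,-1,-15):f("a",-.11,.08,q,-.022)
E
```

```text
[0.3743369  0.19887761] [ 0.46347631 -0.24134692] 0.4491586166239821 11.446838238396804
origin [ 0.58856298 -0.02769335]
[0.54545491 0.18548521] [0.55909911 0.11897906] [ 0.56897927 -0.13813661] [ 0.50481843 -0.15058653]
[1.000e-04 2.175e-01]
[0.0002 0.1496]
[-0.0411 -0.1044]
[-0.1065 -0.1038]
[0.56673253 0.08011867]
[ 0.61039343 -0.13550537]
b 0 [0.022 0.19 ] [0.5724 0.1629]
b 15 [0.001 0.193] [0.5508 0.1615]
b 30 [-0.021  0.19 ] [0.5303 0.1546]
b 45 [-0.041  0.182] [0.5122 0.1427]
b 60 [-0.058  0.169] [0.4979 0.1264]
b 75 [-0.072  0.152] [0.4882 0.107 ]
b 90 [-0.08   0.132] [0.484  0.0858]
a 90 [-0.08  -0.132] [ 0.5364 -0.1729]
a 75 [-0.083 -0.111] [ 0.5292 -0.1525]
a 60 [-0.08  -0.089] [ 0.5276 -0.1309]
a 45 [-0.072 -0.069] [ 0.5316 -0.1096]
a 30 [-0.059 -0.052] [ 0.5409 -0.0901]
a 15 [-0.042 -0.038] [ 0.5551 -0.0737]
a 0 [-0.022 -0.03 ] [ 0.573  -0.0615]
```

servo_tool --commands "0 0.04 0.17 -0.08 0 0 0; 0 0.04 0.17 -0.08 0 0 0; 0 0.04 0.17 -0.1 0 0 0; 0 0.04 0.17 -0.15 0 0 0; 0 0.04 0.17 -0.15 0 0 0"

```text
time: 2.7
tcp_pos: [0.5946, 0.1685, 0.2659]
ee_rot: [-0.547, 0.447, -0.448, 0.548]
ft_force: [1.9, -0.2, 0.4]
gripper_width: 0.0
```

servo_tool --commands "0 0 0 -0.2 0 0 0; 0 0 0 -0.2 0 0 0; 0 0 0 -0.2 0 0 0; 0 0 0 -0.1 0 0 0; 0 0 0 0 0 0 0"

```text
time: 3.32
tcp_pos: [0.5938, 0.167, 0.0901]
ee_rot: [0.548, -0.448, 0.447, -0.547]
ft_force: [0.2, 0.5, -0.1]
gripper_width: -0.005
```

servo_tool --commands "0 0 0 -0.025 0 0 0; 0 -0.04 -0.008 0 0 0 0; 0 -0.04 -0.008 0 0 0 0; 0 -0.04 -0.004 0 0 0 0; 0 -0.04 -0.004 0 0 0 0"

```text
time: 3.95
tcp_pos: [0.5547, 0.1615, 0.0857]
ee_rot: [-0.547, 0.447, -0.448, 0.548]
ft_force: [4.0, -1.5, 1.5]
gripper_width: 0.0
```

```bash
python3 - <<'E'
from h import *
im=capture("wrist");cv2.imwrite("pics/w3.png",cv2.resize(im[:,:,::-1],(768,576),interpolation=cv2.INTER_CUBIC))
im=capture("scene");cv2.imwrite("pics/s3.png",cv2.resize(im[120:300,140:440,::-1],None,fx=2.5,fy=2.5,interpolation=cv2.INTER_CUBIC))
E
```

```text
(no output)
```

View pics/w3.png

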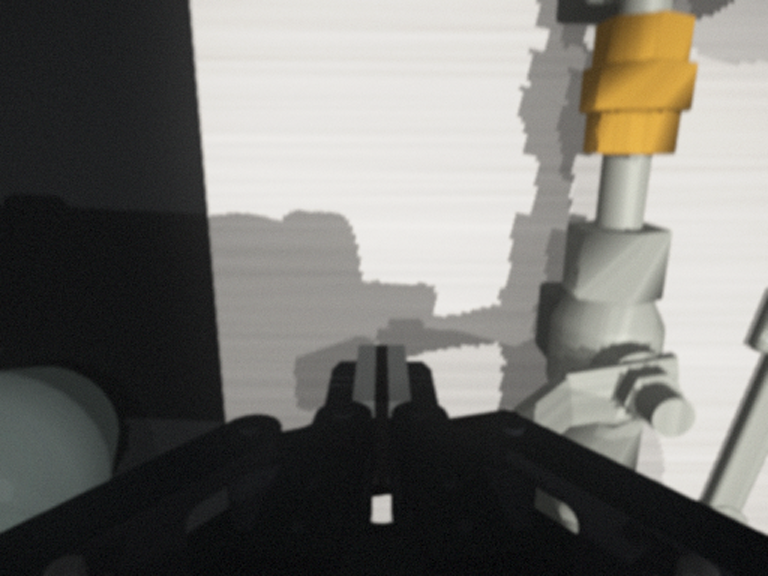

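View pics/s3.png

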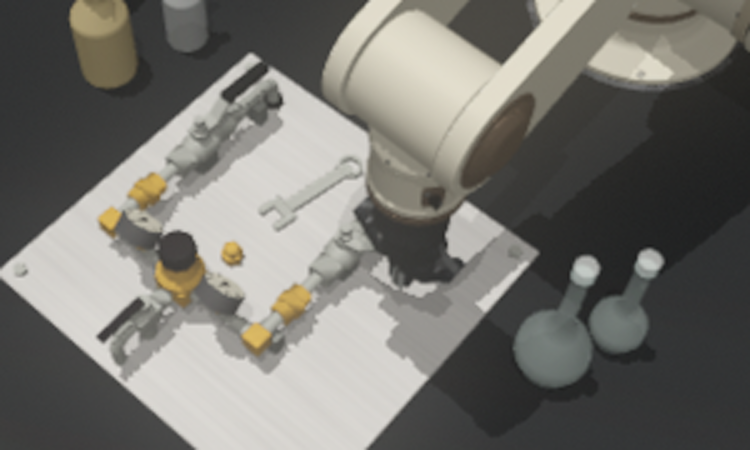

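servo_tool --commands "0 -0.05 -0.014 0 0 0 0; 0 -0.05 -0.018 0 0 0 0; 0 -0.036 -0.024 0 0 0 0; 0 -0.036 -0.024 0 0 0 0; 0 -0.03 -0.032 0 0 0 0"

```text
time: 4.68
tcp_pos: [0.5045, 0.1338, 0.0854]
ee_rot: [-0.547, 0.447, -0.448, 0.548]
ft_force: [5.5, 2.7, 1.0]
gripper_width: 0.0
```

servo_tool --commands "0 -0.028 -0.034 0 0 0 0; 0 -0.02 -0.04 0 0 0 0; 0 -0.02 -0.04 0 0 0 0; 0 -0.01 -0.04 0 0 0 0; 0 0 0 0 0 0 0"

```text
time: 5.3
tcp_pos: [0.4847, 0.0947, 0.0851]
ee_rot: [0.547, -0.448, 0.447, -0.547]
ft_force: [0.1, -0.1, 0.8]
gripper_width: 0.001
```

```bash
python3 - <<'E'
from h import *
im=capture("wrist");cv2.imwrite("pics/w4.png",cv2.resize(im[:,:,::-1],(768,576),interpolation=cv2.INTER_CUBIC))
im=capture("scene");cv2.imwrite("pics/s4.png",cv2.resize(im[120:300,140:440,::-1],None,fx=2.5,fy=2.5,interpolation=cv2.INTER_CUBIC))
E
```

```text
(no output)
```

View pics/w4.png

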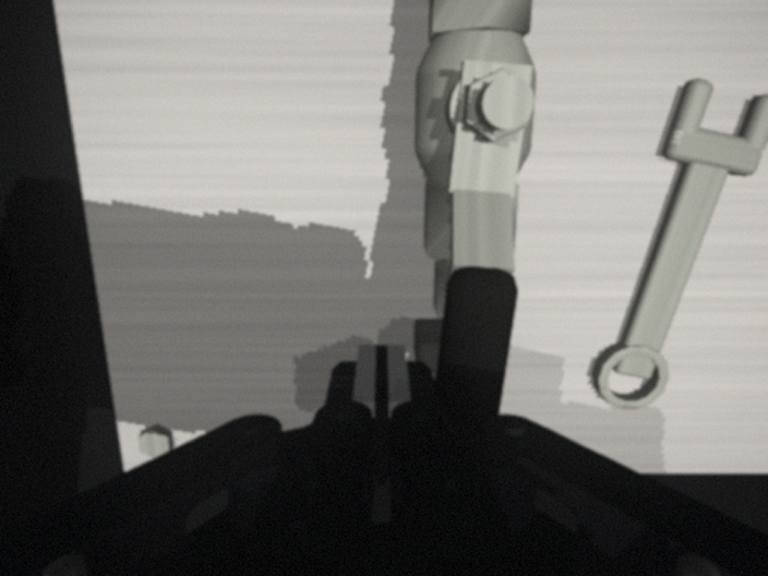

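View pics/s4.png

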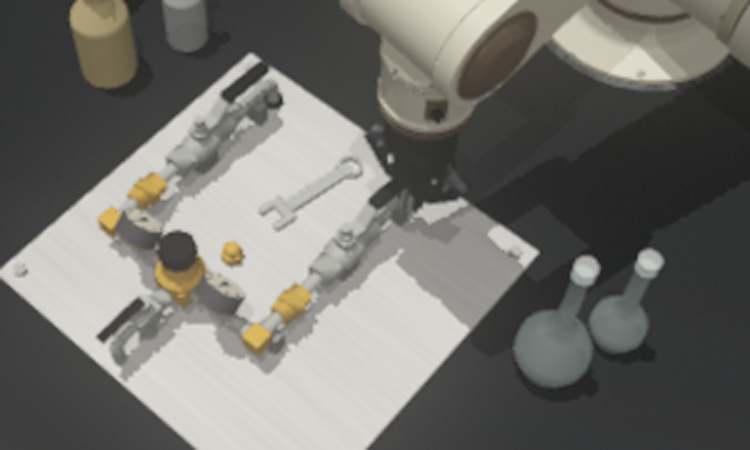

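servo_tool --commands "0 0.003 -0.018 0 0 0 0; 0 0.003 -0.018 0 0 0 0; 0 0 0 0 0 0 0"

```text
time: 5.78
tcp_pos: [0.4857, 0.0876, 0.0848]
ee_rot: [-0.547, 0.448, -0.446, 0.548]
ft_force: [-6.3, 17.7, 2.2]
gripper_width: -0.0
```

servo_tool --commands "0 -0.02 0.08 0 0 0 0; 0 -0.02 0.08 0 0 0 0; 0 0 0 0.16 0 0 0; 0 0 0 0.2 0 0 0; 0 0 0 0.2 0 0 0"

```text
time: 6.4
tcp_pos: [0.4762, 0.1261, 0.2265]
ee_rot: [0.548, -0.447, 0.447, -0.548]
ft_force: [-0.5, 0.2, -0.4]
gripper_width: 0.002
```

servo_tool --commands "0 0.04 -0.16 0.2 0 0 0; 0 0.04 -0.2 0.2 0 0 0; 0 0.05 -0.2 0.2 0 0 0; 0 0.05 -0.1 0.1 0 0 0; 0 0 0 0 0 0 0"

```text
time: 7.02
tcp_pos: [0.519, -0.0265, 0.3866]
ee_rot: [-0.547, 0.447, -0.449, 0.547]
ft_force: [0.3, 0.4, -0.8]
gripper_width: 0.002
```

```bash
python3 - <<'E'
from h import *
import pickle
s=observe();print(s["tcp_pos"])
ci=camera_info("wrist");im=capture("wrist");cv2.imwrite("pics/w5.png",cv2.resize(im[:,:,::-1],(768,576),interpolation=cv2.INTER_CUBIC));pickle.dump(ci,open("w5.pkl","wb"))
E
```

```text
[ 0.51902624 -0.02646746  0.38661649]
```

View pics/w5.png

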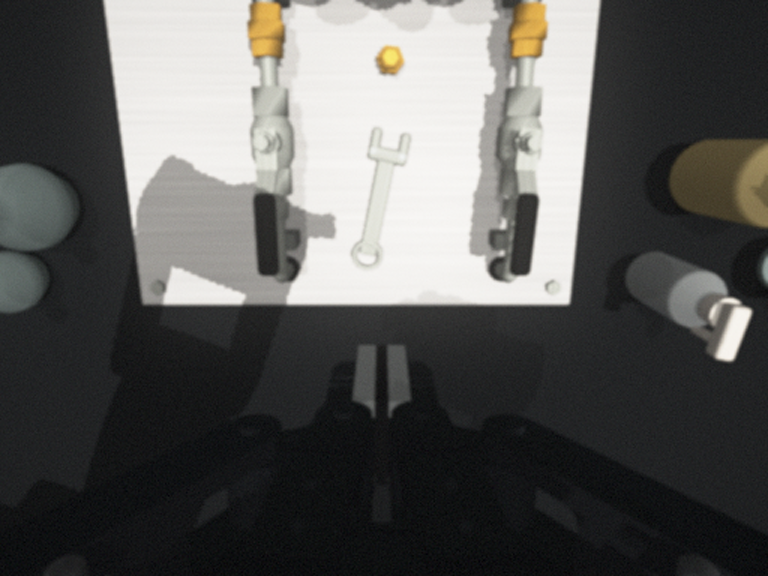

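servo_tool --commands "0 0.022 -0.17 -0.1 0 0 0; 0 0.022 -0.17 -0.15 0 0 0; 0 0.022 -0.17 -0.15 0 0 0; 0 0.022 -0.17 -0.15 0 0 0; 0 0 0 0 0 0 0"

```text
time: 7.7
tcp_pos: [0.5388, -0.1955, 0.2435]
ee_rot: [0.548, -0.45, 0.445, -0.547]
ft_force: [0.8, -0.2, -0.4]
gripper_width: 0.0
```

servo_tool --commands "0 0 0 -0.18 0 0 0; 0 0 0 -0.18 0 0 0; 0 0 0 -0.18 0 0 0; 0 0 0 -0.1 0 0 0; 0 0 0 0 0 0 0"

```text
time: 8.32
tcp_pos: [0.5393, -0.193, 0.0867]
ee_rot: [0.548, -0.448, 0.446, -0.548]
ft_force: [-0.3, 0.4, 0.8]
gripper_width: 0.001
```

```bash
python3 - <<'E'
from h import *
im=capture("wrist");cv2.imwrite("pics/w6.png",cv2.resize(im[:,:,::-1],(768,576),interpolation=cv2.INTER_CUBIC))
E
```

```text
(no output)
```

View pics/w6.png

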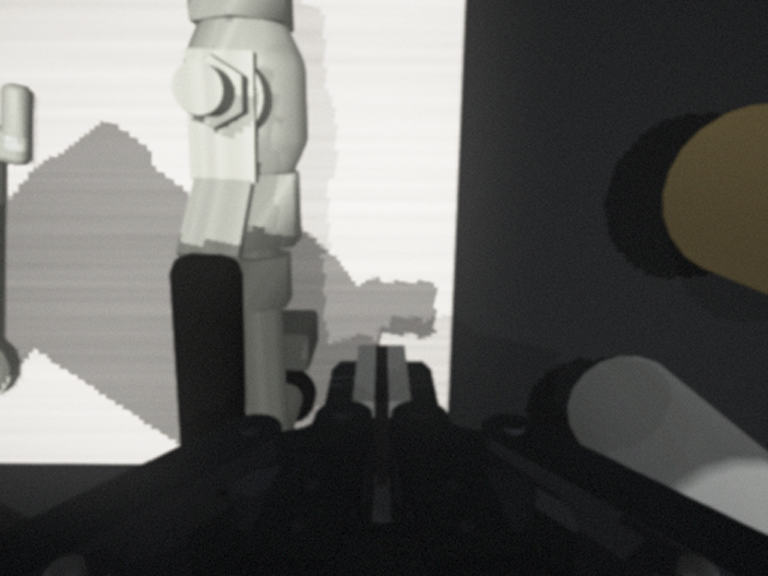

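servo_tool --commands "0 -0.006 0.04 0 0 0 0; 0 -0.006 0.04 0 0 0 0; 0 -0.014 0.04 0 0 0 0; 0 -0.014 0.042 0 0 0 0; 0 -0.004 0.043 0 0 0 0"

```text
time: 9.0
tcp_pos: [0.5292, -0.1431, 0.0886]
ee_rot: [-0.548, 0.447, -0.448, 0.548]
ft_force: [1.6, -5.0, -0.7]
gripper_width: -0.004
```

servo_tool --commands "0 -0.002 0.043 0 0 0 0; 0 0.008 0.043 0 0 0 0; 0 0.008 0.043 0 0 0 0; 0 0.018 0.039 0 0 0 0; 0 0.018 0.039 0 0 0 0"

```text
time: 9.62
tcp_pos: [0.5416, -0.0913, 0.0883]
ee_rot: [0.548, -0.447, 0.448, -0.547]
ft_force: [-0.6, -4.9, -0.6]
gripper_width: -0.001
```

```bash
python3 - <<'E'
from h import *
im=capture("wrist");cv2.imwrite("pics/w7.png",cv2.resize(im[:,:,::-1],(768,576),interpolation=cv2.INTER_CUBIC))
E
```

```text
(no output)
```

View pics/w7.png

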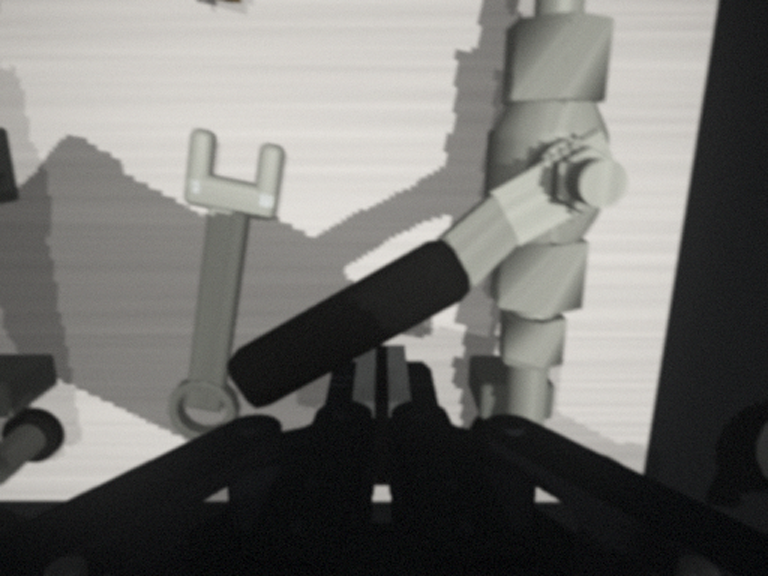

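servo_tool --commands "0 0.027 0.033 0 0 0 0; 0 0.027 0.033 0 0 0 0; 0 0.036 0.025 0 0 0 0; 0 0.03 0.02 0 0 0 0; 0 0 0 0 0 0 0"

```text
time: 10.3
tcp_pos: [0.5719, -0.0635, 0.088]
ee_rot: [-0.548, 0.447, -0.447, 0.548]
ft_force: [0.0, -0.5, -0.1]
gripper_width: -0.003
```

```bash
python3 - <<'E'
from h import *
im=capture("wrist");cv2.imwrite("pics/w8.png",cv2.resize(im[:,:,::-1],(768,576),interpolation=cv2.INTER_CUBIC))
E
```

```text
(no output)
```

View pics/w8.png

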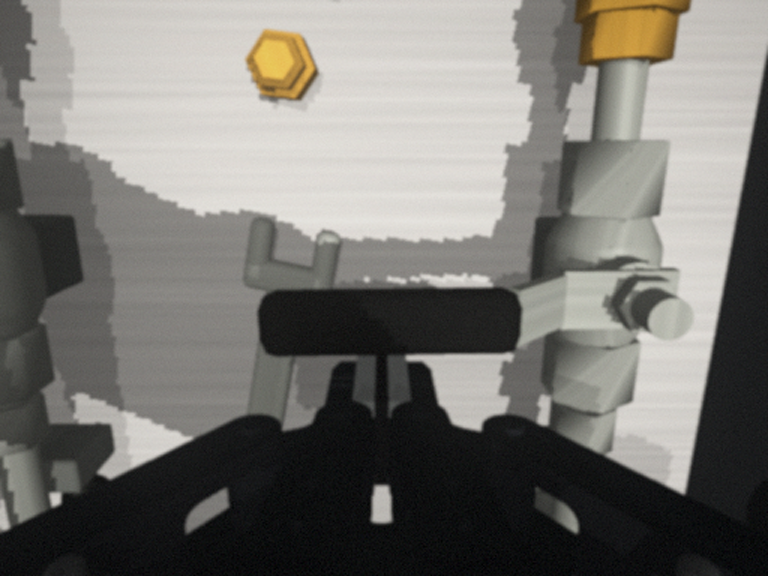

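The lever is nearly square across the pipe, running from (260,320) to (520,320). I'll press gently to the stop.

servo_tool --commands "0 0.016 0.003 0 0 0 0; 0 0.012 0.003 0 0 0 0; 0 0 0 0 0 0 0"

```text
time: 10.72
tcp_pos: [0.5744, -0.063, 0.0877]
ee_rot: [0.55, -0.45, 0.445, -0.545]
ft_force: [-43.3, -6.1, 21.7]
gripper_width: 0.0
```

servo_tool --commands "0 -0.06 -0.012 0 0 0 0; 0 -0.08 -0.016 0 0 0 0; 0 0 0 0.12 0 0 0; 0 0 0 0.2 0 0 0; 0 0 0 0.2 0 0 0"

```text
time: 11.35
tcp_pos: [0.5433, -0.0694, 0.2197]
ee_rot: [-0.547, 0.447, -0.447, 0.548]
ft_force: [1.7, -1.1, 0.8]
gripper_width: -0.003
```

servo_tool --commands "0 0 0 0.2 0 0 0; 0 0 0 0.2 0 0 0; 0 0 0 0.2 0 0 0; 0 0 0 0.1 0 0 0; 0 0 0 0 0 0 0"

```text
time: 11.98
tcp_pos: [0.5439, -0.0695, 0.3949]
ee_rot: [-0.547, 0.446, -0.448, 0.548]
ft_force: [-0.5, -0.4, -0.8]
gripper_width: -0.003
```

```bash
python3 - <<'E'
from h import *
im=capture("wrist");cv2.imwrite("pics/w9.png",cv2.resize(im[:,:,::-1],(768,576),interpolation=cv2.INTER_CUBIC))
im=capture("scene");cv2.imwrite("pics/s9.png",cv2.resize(im[80:300,140:440,::-1],None,fx=2.5,fy=2.5,interpolation=cv2.INTER_CUBIC))
E
```

```text
(no output)
```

View pics/w9.png

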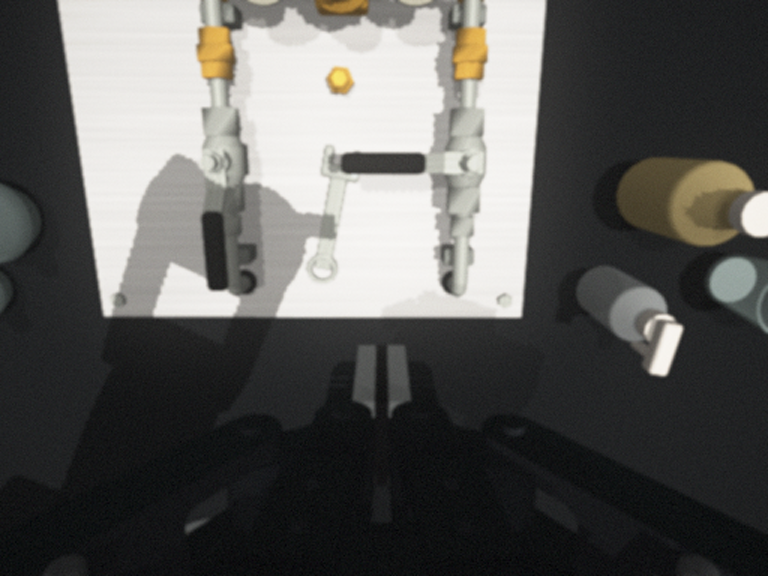

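View pics/s9.png

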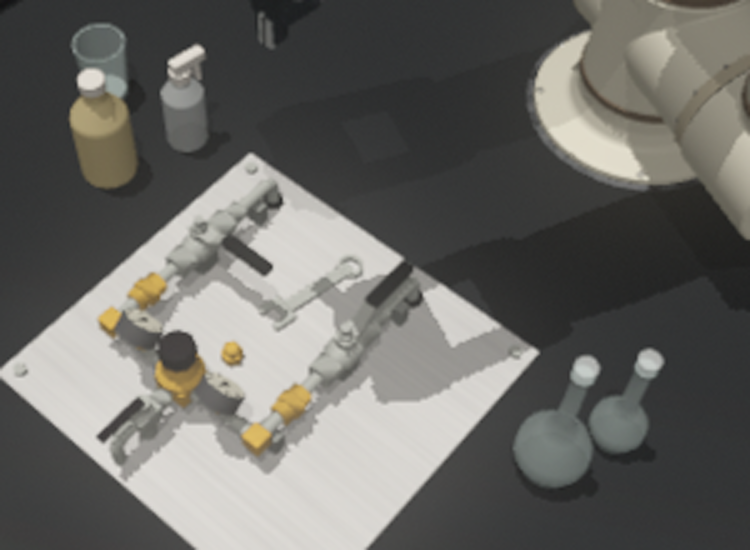

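```bash
python3 - <<'E'
from h import *
r=lambda u,v,z=.1055: ray("wrist",u/1.5,v/1.5,z)[:2]
an=lambda d:np.degrees(np.arctan2(d[1],d[0]))
y=an(r(105,317,.01)-r(521,317,.01))-90
print("yaw",y,"a",an(r(342,163)-r(425,163))-90-y,"b",(an(r(217,288)-r(212,212))-90-y)%360)
print(finish_job())
E
```

```text
yaw 11.53072658386239 a -0.00580867294637244 b 88.78472857083534
the job is handed in; nothing more can be done
None
```

The supply is changed over and the job is handed in. I got no verdict back.

- **Order of moves:** With the gripper shut as a single fingertip, I first pushed the lever of the shut left valve (b) round to its open stop. Only then did I push the lever of the right valve (a), which had been in use, round to its shut stop. The fingertip then backed off and rose clear.
- **Stops reached:** Both levers met firm resistance well above seat friction, about 19 N on b and 48 N on a. The 48 N push on a was harder than it needed to be, but it came from the fingertip and stayed well under the 120 N wrist limit.
- **Last picture check:** Lever a read about 0° (shut) and lever b about 89° (open), each within a degree or two of its stop.
- **Surroundings:** In the final pictures the outlet lever, glassware, bottles, spanner and nut look unmoved, judged by eye only. The arm was clear of everything when I handed in, about 12 s into the 58 s.
- **Disagreement:** The first plate fit from the top camera was about 5 mm and 0.7° off the wrist-camera fit. I used the wrist fit, and no check failed.

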